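# Reverse a mailing tube in its swivel cradle

## Robot

A 7-joint arm with a two-finger parallel gripper is mounted at the origin on the work surface. World frame = base frame: x ahead of the robot, y to its left, z up, the work surface at z = 0. Lengths are in m, angles in rad, forces in N, time in s.
With the tool pointing down it reaches from about 0.35 to 0.9 m from the base axis. Payload 8.1 kg.
Tool frame: the origin (TCP) lies at the very end of the fingers, on their centre line; the grasp point (between the pads) lies 19 mm behind it; z points along the fingers, y is the direction in which the jaws open and shut (so a half turn about z gives the same grasp; the last joint's range is limited). The gripper opens to 92 mm and grips with 3 to 60 N. Pads are 19 mm wide; open, the fingers measure 130 mm over their backs; the gripper's body (75 mm by 190 mm) begins 47 mm behind the grasp point.
Start: joints at [1.093, 0.434, 0.025, 1.573, -0.012, 1.134, -0.075], TCP at [0.229, -0.582, 0.227] pointing down, gripper open.
Joint ranges: [-2.62, 2.62], [-0.44, 2.09], [-1.27, 1.32], [0.08, 2.57], [-1.32, 4.46], [0.12, 2], [-2.74, 2.74]. Speed limits (rad/s): [2.22, 2.22, 3.01, 3.01, 3.14, 3.14, 3.14].

## Interface

Orientations are given as a rotation vector (axis times angle).
In Python, from cell import observe, get_image, sign_off gives the robot as it stands.
- The arm moves only by the tool arm_command, never from a script. Its argument "deltas" is a list of rows, each an object with "xyz": the shift along the tool's x, y, z in cm, a list of three; "turn": the turn about the tool's z in degrees; "jaw": the closure in counts, from 0 (fully open) to 255 (shut). A call has 1 to 5 rows; each row is the pose to reach, as a shift and turn from the pose measured when the call began, along the tool's axes at that moment; what a row does not reach only later rows make up. A row lasts 1/12 s, in which the tool goes at most 41.7 mm and 7.16 degrees, less where a joint would pass 70% of its speed; a pose out of reach is approached as far as the arm can. A call with a gripper value outside its range is refused whole. The fingers move at their own pace and stop on an object; "force" is the grip in N (left out, the last holds). Time passes only in rows, so rows that repeat a pose let the fingers close. It gives the time, the measured TCP pose, the force and the opening at its end, in the units of the state.
- observe(): the state, without advancing time (a new reading comes with each control period).
- get_image(name): name is "side" or "top" or "wrist"; returns a dict with "frame" (384x512x3 uint8, red, green, blue), "depth" (384x512 float32, m along the optical axis (not along the pixel's ray), 0 where there is no reading), "camera_matrix" (3x3 intrinsics, pixels), "distortion" ([k1, k2, p1, p2, k3] as OpenCV has them; the pictures are not rectified), "cam_to_world" (4x4, takes a point from camera to world coordinates). Camera axes: x right, y up, looking along -z (the intrinsics and any distortion apply to the point x, -y, -z); pixel columns grow to the right and rows downward; lengths in m; the calibration is good to about 2 mm. A picture is of the moment at which its call begins.
- sign_off(): hands the job in, once; it reports no verdict.
The state is a dict: "clock": time; "joints": joint angles; "dq": joint speeds; "joint_efforts": joint torques, N m; "position": TCP position; "ee_rot": TCP orientation; "force": force on the tool from outside, world axes, zero at the start; "ft_torque": the same for the moment, N m; "width": opening from 0.0 (shut) to 1.0 (fully open).
Only numpy, scipy, OpenCV 4.12 (cv2) and the standard library are available. Lean on these libraries where they do the work, as an engineer would, in place of code of your own. Each camera call takes 0.05 s, during which the arm holds its last target.

## Task

The mailing tube on the packing bench lies the wrong way round: swing it end for end in its swivel cradle, without lifting it out, until its open end faces the mouth of the loading trough squarely. One way round is closed by the fixed tape post and the other by a boxed book standing on end, so first lay the book down flat on its broad side, fallen away from the cradle, and then swing the long open end round through that side. Nothing may strike the tape post or the trough, the tube must not strike the book, and everything else stays where it is.

Things in the scene. Friction and masses are not known exactly. Their poses are not given: they have to be found in the camera images.
- foot: dark steel disc, 144 mm across, 12 mm high, fixed under the plywood swivel cradle. Origin: centre of its underside, on the upright swivel axis, at bench height. The cradle turns both ways with slight friction (under 2 N at the tube's open end), does not coast and stays where left. It reaches 84 mm from the axis; heights 12 to 105 mm
- tube_mouth (a point): centre of the open end of the cardboard tube (230 mm long, 78 mm diameter, 0.25 kg), loose and level in two V saddles 62 mm either side of the swivel axis, centre line 114 mm above the bench. The open end overhangs, 150 mm from the axis; it starts pointing roughly away from the trough. Pushed sideways at about half its height (gently, without pressing down) the tube turns with the cradle
- tube_tail (a point): centre of the other end of the tube, closed with a white cap, 80 mm from the swivel axis; the cap's 86 mm flange stands just behind a saddle
- tube_mid (a point): centre of the tube, on its centre line half-way along, 35 mm from the swivel axis; 114 mm above the bench while the tube lies in its saddles
- trough: fixed aluminium channel 170 mm long, 98 mm wide, side walls up to 127 mm high, with a cardboard core lying in it. Origin: on the swivel axis at bench height (not in the channel itself); its x axis points from the swivel axis along the middle of the channel, whose mouth begins 172 mm from the swivel axis
- trough_target (a point): point in front of the trough's mouth, 150 mm from the swivel axis and 114 mm high: where the centre of the tube's open end belongs
- tape_post: fixed steel post 170 mm high, 18 mm in diameter, with two tape rolls 86 mm across stacked round it up to 110 mm, on a base 90 mm across; beside the cradle, about 157 mm from the swivel axis. Origin: centre of its underside
- book_mid (a point): centre of a boxed book in a grey slipcase, on end beside the cradle, opposite the tape post (left or right varies), about 157 mm from the swivel axis: 190 mm tall (own z), 125 wide (x), 48 thick (y), about 0.6 kg. Its y axis points roughly towards or away from the cradle. Pushed outwards near its top it tips about its outer lower edge; the bench behind is free. Centre 24 mm up when lying flat
- glue: bystander: white glue bottle, 60 mm across, 150 mm tall. Origin: centre of its underside
- jar: bystander: glass jar, 68 mm across, 95 mm tall. Origin: centre of its underside
- carton: bystander: small cardboard box 90 x 70 x 60 mm. Origin: centre of its underside
- books_low: bystander: pile of three flat books 100 x 140 mm, 66 mm high. Origin: centre of its underside

How it is judged:
On the way, in this order (a step that is already met when the one before it is completed fails the run):
1. the book lies flat on a broad side, fallen away from the cradle (height (world z) of book_mid below 0.036 m and angle between book_mid's own z axis and vertical between 1.4 and 1.75 rad and horizontal distance between book_mid and foot above 0.19 m), for 0.2 s.
2. the tube's open end is at the mouth of the trough (horizontal distance between tube_mouth and trough_target below 0.015 m), for 0.2 s.
At the end, for the whole second after the job is handed in: Tube at rest, level in its saddles (centre 104-124 mm high), open end within 15 mm (from above) of the target point at the trough, cap within 95 mm of the swivel axis; book at rest flat on a broad side (centre below 36 mm, within 10 degrees), its centre over 190 mm from the axis (all of step 1 and horizontal distance between tube_mouth and trough_target below 0.015 m and horizontal distance between tube_tail and foot below 0.095 m and height (world z) of tube_mid between 0.104 and 0.124 m and angle between tube_mid's own x axis and vertical between 1.5 and 1.64 rad and linear speed of each of tube, book below 0.02 m/s); the robot touches nothing.
It fails at once if the robot, the tube or the book strikes the tape post (over 5 N) (contact force between any of the arm, the fingers, tube, book and tape_post above 5 N).
It fails at once if the robot, the tube or the book strikes the trough (over 5 N) (contact force between any of the arm, the fingers, tube, book and trough above 5 N).
It fails at once if the tube strikes the book (over 4 N) (contact force between tube and book above 4 N).
It fails at once if the tube is lifted out of its saddles or falls (centre more than 20 mm up or down) (height (world z) of tube_mid above 0.134 m or height (world z) of tube_mid below 0.094 m).
It fails at once if a bystander is moved more than 25 mm (distance of any of glue, jar, carton, books_low from where it was at the start of the episode above 0.025 m).
It also fails if it takes over 58 s, if anything falls off the work surface, if the arm or the gripper's body presses on something with over 40 N, if the wrist force passes 120 N, or if a joint passes its speed limit or range.

## Working session

There is one attempt and no reset: what is moved stays moved. The work goes in short steps, Python scripts to look and compute and a tool call to move; the robot and the scene stay as the last step left them, time stands still between calls to the robot, and variables do not carry over. Pictures are saved under pics/ and viewed, and the job is handed in when it is done.

Besides the shell and the picture viewer there is one more tool, called after "Request:" as name(argument=value, ...) on one line, values as JSON. arm_command: Moves the arm, as the interface text tells. Its arguments: {"type":"object","properties":{"deltas":{"type":"array","items":{"type":"object","properties":{"xyz":{"type":"array","items":{"type":"number"}},"turn":{"type":"number"},"jaw":{"type":"number"}}}},"force":{"type":"number"}},"required":["deltas"]}

```bash
mkdir -p pics; ls; cat > h.py <<'E'
import numpy as np, cv2
from cell import observe, get_image, sign_off
def snap(n,f):
    d=get_image(n); cv2.imwrite(f'pics/{f}.png',d['frame'][:,:,::-1]); np.savez(f'pics/{f}.npz',**{k:np.array(v) for k,v in d.items()}); return d
def cloud(d):
    K=np.array(d['camera_matrix']);D=np.array(d['distortion'],float);z=d['depth'];h,w=z.shape
    u,v=np.meshgrid(np.arange(w),np.arange(h))
    p=cv2.undistortPoints(np.stack([u,v],-1).reshape(-1,1,2).astype(float),K,D).reshape(h,w,2)
    c=np.stack([p[...,0]*z,-p[...,1]*z,-z,np.ones_like(z)],-1)
    P=(c@np.array(d['cam_to_world']).T)[...,:3]; P[z<=0]=np.nan
    return P
def L(f): return dict(np.load(f'pics/{f}.npz'))
E
python3 - <<'E'
from h import *
print(observe())
for n in ['side','top','wrist']: 
    d=snap(n,n+'0'); print(n,np.round(d['cam_to_world'],3).tolist())
E
```

```text
pics
{'clock': 0.0, 'joints': array([ 1.09340105,  0.43522541,  0.02498954,  1.57411904, -0.01157662,
        1.13401271, -0.07510165]), 'dq': array([-3.50371502e-04, -8.94795728e-04,  4.24824377e-04,  2.92983931e-04,
        1.09902776e-03,  3.82660368e-05, -8.67643216e-04]), 'joint_efforts': array([-4.02236483e-04, -6.67853808e+01,  9.85542051e-01, -3.14463687e+01,
       -6.03869255e-02,  4.28028137e-02,  1.98750176e-04]), 'position': array([ 0.22853635, -0.58114956,  0.22593519]), 'ee_rot': array([-3.08509054e+00, -5.84880051e-01,  7.40332893e-04]), 'force': array([ 0.36089177, -0.23322368, -0.35970492]), 'ft_torque': array([-0.03007448, -0.00736267,  0.00237697]), 'width': 1.0016192515386129}
side [[-0.997, 0.037, -0.072, 0.473], [-0.08, -0.591, 0.802, 0.763], [-0.013, 0.806, 0.592, 0.66], [0.0, 0.0, 0.0, 1.0]]
top [[0.005, 0.989, -0.148, 0.408], [-1.0, 0.002, -0.019, -0.025], [-0.018, 0.148, 0.989, 1.049], [0.0, 0.0, 0.0, 1.0]]
wrist [[0.366, 0.885, 0.288, 0.308], [-0.931, 0.349, 0.111, -0.552], [-0.003, -0.309, 0.951, 0.384], [0.0, 0.0, 0.0, 1.0]]
```

View pics/top0.png

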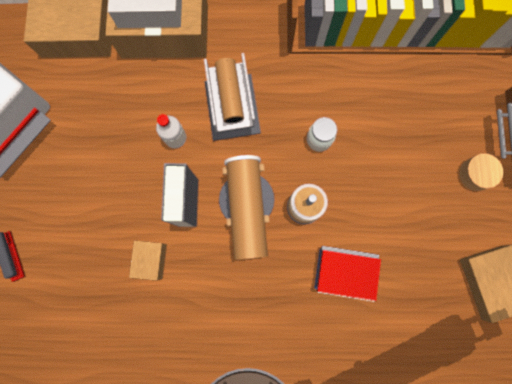

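View pics/side0.png

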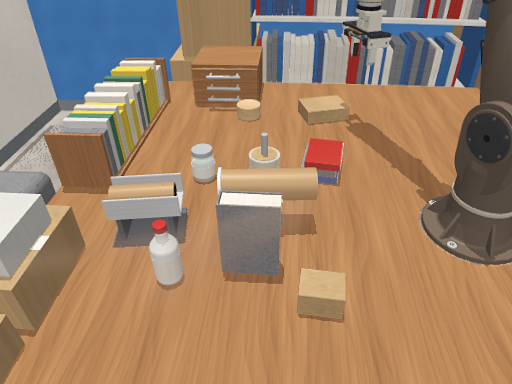

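The top view shows the trough mouth at about (235,130), and the tube with its white cap at (243,157) and mouth at (250,258). The book is at (180,195) on the +y side and the tape post at (308,203). The glue bottle is at (170,132), the carton at (147,260), the jar at (321,134) and the book pile at (348,273). The side view agrees.

```bash
python3 - <<'E'
from h import *
d=L('top0');P=cloud(d);f=d['frame'].astype(int)
def reg(n,r0,r1,c0,c1,z0,z1):
    Q=P[r0:r1,c0:c1].reshape(-1,3);C=f[r0:r1,c0:c1].reshape(-1,3);m=(Q[:,2]>z0)&(Q[:,2]<z1);Q=Q[m];
    if len(Q)<5: print(n,'few');return Q
    rc=cv2.minAreaRect((Q[:,:2]*1000).astype(np.float32))
    print(n,len(Q),'zmax',np.round(np.percentile(Q[:,2],[5,50,98]),3),'min',Q.min(0).round(3),'max',Q.max(0).round(3),'rect',[np.round(x,1) for x in rc]);return Q
reg('tube',150,265,222,275,.12,.17)
reg('tubefull',150,265,215,275,.085,.17)
reg('booktop',155,235,155,205,.175,.21)
reg('post',175,230,280,335,.10,.125)
reg('posttop',175,230,280,335,.15,.18)
reg('glue',105,155,150,190,.02,.2)
reg('carton',230,290,120,172,.05,.07)
reg('jar',110,160,300,345,.07,.11)
reg('lows',240,305,310,390,.055,.08)
reg('troughwalls',48,142,200,265,.11,.14)
reg('trough',48,142,200,265,.0,.06) 
reg('foot',165,235,212,280,.006,.02)
# tube axis slices
Q=P[150:265,215:275].reshape(-1,3);Q=Q[Q[:,2]>.085]
for x in np.arange(Q[:,0].min(),Q[:,0].max(),.02):
    s=Q[abs(Q[:,0]-x)<.006]
    if len(s)>4:print(round(x,3),len(s),'y',s[:,1].min().round(3),s[:,1].max().round(3),'z',s[:,2].max().round(3), 'ymid top', s[s[:,2]>s[:,2].max()-.004][:,1].mean().round(4))
E
```

```text
tube 3351 zmax [0.128 0.148 0.155] min [ 0.4   -0.042  0.12 ] max [0.634 0.056 0.159] rect [array([515.9,   5.7]), array([230.4,  83. ]), np.float64(5.0)]
tubefull 3520 zmax [0.12  0.147 0.155] min [ 0.4   -0.047  0.095] max [0.634 0.063 0.159] rect [array([516.1,   5.2]), array([230.6,  98.9]), np.float64(5.4)]
booktop 1356 zmax [0.184 0.188 0.192] min [0.48  0.133 0.175] max [0.605 0.183 0.194] rect [array([542.7, 158.2]), array([ 49.4, 125.3]), np.float64(89.5)]
post 977 zmax [0.106 0.109 0.113] min [ 0.49  -0.183  0.1  ] max [ 0.573 -0.098  0.125] rect [array([ 531.5, -140.6]), array([84.6, 83.2]), np.float64(89.3)]
posttop 62 zmax [0.154 0.169 0.173] min [ 0.523 -0.148  0.151] max [ 0.54  -0.133  0.173] rect [array([ 531.7, -140.5]), array([15.4, 16.2]), np.float64(44.9)]
glue 681 zmax [0.032 0.1   0.151] min [0.688 0.168 0.02 ] max [0.746 0.226 0.153] rect [array([714.6, 196. ]), array([51.6, 60. ]), np.float64(35.4)]
carton 1102 zmax [0.057 0.06  0.064] min [0.345 0.212 0.05 ] max [0.439 0.29  0.066] rect [array([393.1, 250.6]), array([71.3, 90.5]), np.float64(84.5)]
jar 527 z
[... 654 characters left out ...]
2 0.016] min [ 0.473 -0.067  0.006] max [0.63  0.087 0.018] rect [array([551.5,  11.5]), array([160.3, 148.6]), np.float64(86.9)]
0.4 64 y -0.039 0.031 z 0.154 ymid top -0.0067
0.42 163 y -0.042 0.031 z 0.156 ymid top -0.004
0.44 167 y -0.04 0.036 z 0.155 ymid top -0.0024
0.46 174 y -0.04 0.038 z 0.155 ymid top 0.0004
0.48 195 y -0.045 0.052 z 0.155 ymid top 0.0015
0.5 187 y -0.045 0.041 z 0.156 ymid top 0.0041
0.52 174 y -0.033 0.044 z 0.156 ymid top 0.0062
0.54 169 y -0.03 0.046 z 0.155 ymid top 0.0066
0.56 171 y -0.028 0.046 z 0.155 ymid top 0.0094
0.58 178 y -0.028 0.049 z 0.155 ymid top 0.0104
0.6 181 y -0.026 0.063 z 0.156 ymid top 0.0113
0.62 210 y -0.033 0.063 z 0.159 ymid top 0.0175
```

```bash
cat >> h.py <<'E'
from scipy.spatial.transform import Rotation as Rn
def to(x,y,z,yaw):
    o=observe();R=Rn.from_rotvec(o['ee_rot']).as_matrix();d=R.T@(np.array([x,y,z])-o['position'])
    cy=np.degrees(np.arctan2(R[1,0],R[0,0])); t=-(yaw-cy); t=(t+180)%360-180
    print('clock',round(o['clock'],2),'pos',o['position'].round(4),'yaw',cy.round(1),'tilt',R[2].round(3),'F',o['force'].round(1),'w',round(o['width'],2),'j',o['joints'].round(2))
    print('delta cm',(d*100).round(2),'turn',round(t,1))
E
python3 -c "
from h import *
to(.543,.093,.26,90)"
```

```text
clock 0.15 pos [ 0.2286 -0.5813  0.2261] yaw 21.5 tilt [-0.    -0.001 -1.   ] F [-0.6 -0.   0.1] w 1.0 j [ 1.09  0.44  0.02  1.57 -0.01  1.13 -0.08]
delta cm [ 53.94 -51.25  -3.33] turn -68.5
```

Request:
arm_command(deltas=[{"xyz": [2.5, -2.5, -2], "turn": 0, "jaw": 255}, {"xyz": [5.5, -5.2, -4], "turn": -7, "jaw": 255}, {"xyz": [8.5, -8, -5], "turn": -14, "jaw": 255}, {"xyz": [11.4, -10.8, -5], "turn": -21, "jaw": 255}, {"xyz": [14.2, -13.5, -5], "turn": -28, "jaw": 255}])

```text
clock: 0.57
position: [0.3121, -0.4022, 0.2771]
ee_rot: [2.849, 1.323, 0.0]
force: [0.7, -0.9, 0.6]
width: 0.687
```

```bash
python3 -c "
from h import *
to(.543,.093,.27,90)"
```

```text
clock 0.57 pos [ 0.3121 -0.4022  0.2771] yaw 49.8 tilt [ 0.  0. -1.] F [ 0.7 -0.9  0.6] w 0.69 j [ 0.93  0.21 -0.15  1.77  0.03  1.16  0.07]
delta cm [ 52.73 -14.33   0.7 ] turn -40.2
```

Request:
arm_command(deltas=[{"xyz": [3.8, -1, 0], "turn": -7, "jaw": 255}, {"xyz": [7.6, -2, 0], "turn": -14, "jaw": 255}, {"xyz": [11.4, -3, 0], "turn": -21, "jaw": 255}, {"xyz": [15.2, -4, 0], "turn": -28, "jaw": 255}, {"xyz": [19, -5, 0], "turn": -35, "jaw": 255}])

```text
clock: 0.98
position: [0.3968, -0.2229, 0.2771]
ee_rot: [2.313, 2.125, -0.0]
force: [1.5, -0.4, -0.2]
width: 0.323
```

```bash
python3 -c "
from h import *
to(.543,.093,.27,90)"
```

```text
clock 0.98 pos [ 0.3968 -0.2229  0.2771] yaw 85.1 tilt [-0.001  0.    -1.   ] F [ 1.5 -0.4 -0.2] w 0.32 j [ 0.72  0.14 -0.37  1.86  0.06  1.15  0.25]
delta cm [32.72 11.89  0.7 ] turn -4.9
```

Request:
arm_command(deltas=[{"xyz": [3.8, 1.4, 0], "turn": -4.9, "jaw": 255}, {"xyz": [7.6, 2.8, 0], "turn": -4.9, "jaw": 255}, {"xyz": [11.4, 4.1, 0], "turn": -4.9, "jaw": 255}, {"xyz": [15.2, 5.5, 0], "turn": -4.9, "jaw": 255}, {"xyz": [19, 6.9, 0], "turn": -4.9, "jaw": 255}])

```text
clock: 1.4
position: [0.4819, -0.0377, 0.2771]
ee_rot: [2.22, 2.221, -0.0]
force: [0.5, 0.7, -0.2]
width: 0.01
```

Request:
arm_command(deltas=[{"xyz": [3.8, 1.3, 0], "turn": 0, "jaw": 255}, {"xyz": [7.6, 2.6, 0], "turn": 0, "jaw": 255}, {"xyz": [11, 4, 0], "turn": 0, "jaw": 255}, {"xyz": [13.2, 6, 0], "turn": 0, "jaw": 255}, {"xyz": [13.2, 6, 0], "turn": 0, "jaw": 255}])

```text
clock: 1.82
position: [0.5435, 0.1004, 0.2767]
ee_rot: [-2.214, -2.228, -0.004]
force: [-0.1, 0.2, -0.0]
width: 0.002
```

```bash
python3 -c "
from h import *
to(.543,.095,.165,90)
snap('top','top1')"
```

```text
clock 1.82 pos [0.5435 0.1004 0.2767] yaw 90.4 tilt [ 0.003  0.001 -1.   ] F [-0.1  0.2 -0. ] w 0.0 j [ 0.16  0.34 -0.58  1.64  0.19  1.22 -0.46]
delta cm [-0.57 -0.07 11.17] turn 0.4
```

View pics/top1.png

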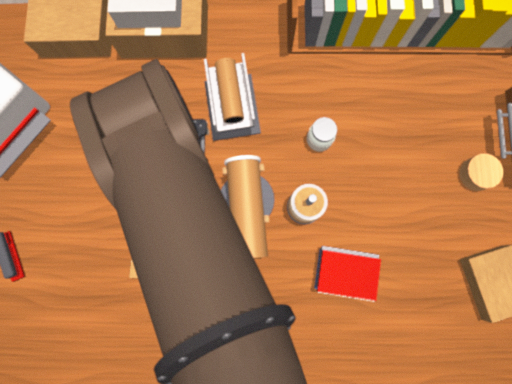

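Request:
arm_command(deltas=[{"xyz": [-0.5, 0, 3.5], "turn": 0, "jaw": 255}, {"xyz": [-0.6, 0, 7], "turn": 0, "jaw": 255}, {"xyz": [-0.6, 0, 10], "turn": 0, "jaw": 255}, {"xyz": [-0.6, 0, 11.2], "turn": 0, "jaw": 255}, {"xyz": [-0.6, 0, 11.2], "turn": 0, "jaw": 255}])

```text
clock: 2.28
position: [0.5399, 0.0894, 0.1611]
ee_rot: [-2.215, -2.223, 0.008]
force: [-0.9, -0.9, 0.5]
width: -0.001
```

Request:
arm_command(deltas=[{"xyz": [0.7, 0, 0], "turn": 0, "jaw": 255}, {"xyz": [1.4, 0, 0], "turn": 0, "jaw": 255}, {"xyz": [2.1, 0, 0], "turn": 0, "jaw": 255}, {"xyz": [2.8, 0, 0], "turn": 0, "jaw": 255}, {"xyz": [3.5, 0, 0], "turn": 0, "jaw": 255}])

```text
clock: 2.7
position: [0.5403, 0.1256, 0.1621]
ee_rot: [-2.215, -2.224, 0.006]
force: [0.7, -1.6, 2.0]
width: 0.002
```

```bash
python3 -c "
from h import *
to(.543,.19,.165,90)
snap('side','side1')"
```

```text
clock 2.7 pos [0.5403 0.1256 0.1621] yaw 90.2 tilt [-0.001 -0.005 -1.   ] F [ 0.7 -1.6  2. ] w 0.0 j [ 0.08  0.45 -0.55  1.79  0.28  0.98 -0.58]
delta cm [ 6.44  0.29 -0.3 ] turn 0.2
```

View pics/side1.png

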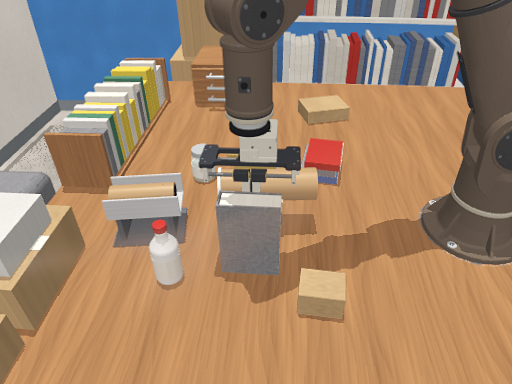

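The side view shows the closed fingers at the book's inner top edge, about (250,190), just touching. I'll keep pushing.

Request:
arm_command(deltas=[{"xyz": [0.8, 0, 0], "turn": 0, "jaw": 255}, {"xyz": [1.6, 0, 0], "turn": 0, "jaw": 255}, {"xyz": [2.4, 0, 0], "turn": 0, "jaw": 255}, {"xyz": [3.2, 0, 0], "turn": 0, "jaw": 255}, {"xyz": [4, 0, 0], "turn": 0, "jaw": 255}])

```text
clock: 3.17
position: [0.5397, 0.1684, 0.162]
ee_rot: [-2.212, -2.225, 0.005]
force: [-0.0, -0.4, 1.1]
width: 0.004
```

Request:
arm_command(deltas=[{"xyz": [0.8, 0, 0], "turn": 0, "jaw": 255}, {"xyz": [1.6, 0, 0], "turn": 0, "jaw": 255}, {"xyz": [2.4, 0, 0], "turn": 0, "jaw": 255}, {"xyz": [2.6, 0, 0], "turn": 0, "jaw": 255}, {"xyz": [2.6, 0, 0], "turn": 0, "jaw": 255}])

```text
clock: 3.58
position: [0.5394, 0.1954, 0.162]
ee_rot: [-2.211, -2.226, 0.004]
force: [-0.9, 0.0, -0.5]
width: 0.009
```

```bash
python3 -c "
from h import *
to(.543,.13,.30,90)
snap('side','side2')"
```

```text
clock 3.58 pos [0.5394 0.1954 0.162 ] yaw 90.4 tilt [ 0.001 -0.005 -1.   ] F [-0.9  0.  -0.5] w 0.01 j [-0.04  0.48 -0.55  1.74  0.29  1.01 -0.7 ]
delta cm [ -6.53   0.25 -13.81] turn 0.4
```

View pics/side2.png

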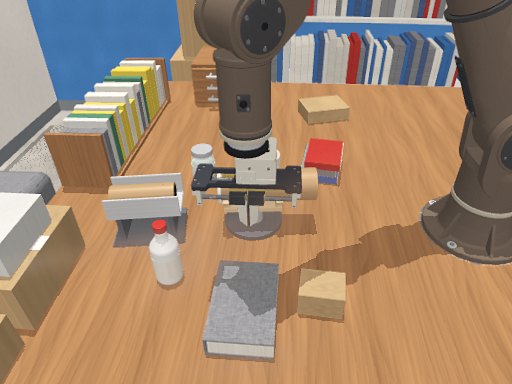

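The book lies flat at about (243,310), clear of the carton and glue. Next I'll raise the tool, move over the tube near its mouth, and turn to yaw 185.

Request:
arm_command(deltas=[{"xyz": [0, 0, -4], "turn": -7, "jaw": 0}, {"xyz": [-3, 0, -8], "turn": -14, "jaw": 0}, {"xyz": [-6.5, -2, -11], "turn": -21, "jaw": 0}, {"xyz": [-10, -4, -11], "turn": -28, "jaw": 0}, {"xyz": [-13.5, -6, -11], "turn": -35, "jaw": 0}])

```text
clock: 4.05
position: [0.4893, 0.0718, 0.2735]
ee_rot: [-1.452, -2.784, 0.0]
force: [0.6, -1.0, -0.2]
width: 0.319
```

```bash
python3 -c "
from h import *
to(.44,-.0025,.26,185)
d=snap('side','side3');P=cloud(d)
Q=P[262:360,200:285].reshape(-1,3);Q=Q[Q[:,2]>.02]
print(np.nanmedian(Q,0),np.nanpercentile(Q,[1,50,99],axis=0)); print(cv2.minAreaRect((Q[Q[:,2]>.04][:,:2]*1000).astype(np.float32)))"
```

```text
clock 4.05 pos [0.4893 0.0718 0.2735] yaw 124.9 tilt [ 0.001 -0.001 -1.   ] F [ 0.6 -1.  -0.2] w 0.32 j [ 0.34  0.27 -0.73  1.77  0.19  1.18  0.16]
delta cm [-3.28 -8.29  1.35] turn -60.1
[0.54157188 0.30857088 0.04717751] [[0.48100905 0.19545143 0.02301687]
 [0.54157188 0.30857088 0.04717751]
 [0.60412048 0.38159836 0.0498854 ]]
((543.0712280273438, 285.45330810546875), (195.22119140625, 126.19650268554688), 89.45976257324219)
```

Request:
arm_command(deltas=[{"xyz": [-1, -2.5, 0], "turn": -7, "jaw": 0}, {"xyz": [-2, -5, 0], "turn": -14, "jaw": 0}, {"xyz": [-3.3, -8.3, 0], "turn": -21, "jaw": 0}, {"xyz": [-3.3, -8.3, 0], "turn": -28, "jaw": 0}, {"xyz": [-3.3, -8.3, 0], "turn": -35, "jaw": 0}])

```text
clock: 4.52
position: [0.4361, -0.0151, 0.2727]
ee_rot: [-0.579, -3.083, 0.014]
force: [0.9, -0.2, 0.5]
width: 0.723
```

Request:
arm_command(deltas=[{"xyz": [0, 0, 0], "turn": -7, "jaw": 0}, {"xyz": [0, 0, 0], "turn": -14, "jaw": 0}, {"xyz": [0, 0, 0], "turn": -21, "jaw": 0}, {"xyz": [0, 0, 0], "turn": -25, "jaw": 0}, {"xyz": [0, 0, 0], "turn": -25, "jaw": 0}])

```text
clock: 4.93
position: [0.4358, -0.0158, 0.2726]
ee_rot: [0.105, -3.133, 0.012]
force: [-0.6, 0.5, -0.3]
width: 0.994
```

```bash
python3 -c "
from h import *
to(.44,-.0025,.103,185)
snap('side','side4');snap('wrist','wrist4')"
```

```text
clock 4.93 pos [ 0.4358 -0.0158  0.2726] yaw -176.2 tilt [ 0.007 -0.008 -1.   ] F [-0.6  0.5 -0.3] w 0.99 j [ 0.67  0.18 -0.86  1.88  0.16  1.16  1.39]
delta cm [-0.63  1.42 16.95] turn -1.2
```

View pics/side4.png

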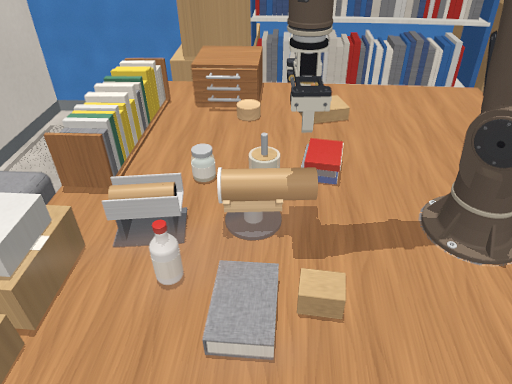

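View pics/wrist4.png

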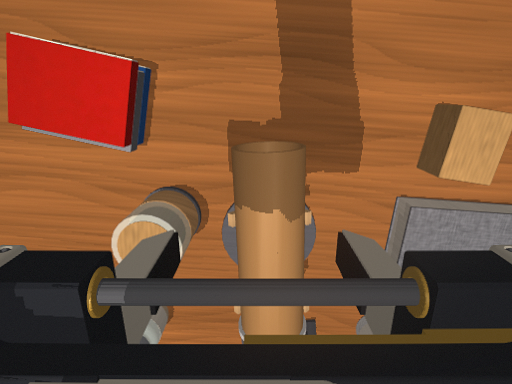

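The side view shows the tube unmoved and the book flat. The wrist view shows the fingers straddling the tube axis, with the mouth at (270,150). I'll correct the centring, then descend.

Request:
arm_command(deltas=[{"xyz": [-0.3, 1.4, 2], "turn": -1.2, "jaw": 0}, {"xyz": [-0.6, 1.4, 4], "turn": -1.2, "jaw": 0}, {"xyz": [-0.6, 1.4, 6], "turn": -1.2, "jaw": 0}, {"xyz": [-0.6, 1.4, 8], "turn": -1.2, "jaw": 0}, {"xyz": [-0.6, 1.4, 8], "turn": -1.2, "jaw": 0}])

```text
clock: 5.45
position: [0.4384, -0.0024, 0.1896]
ee_rot: [0.124, -3.127, 0.011]
force: [-1.3, -0.2, -0.3]
width: 0.998
```

```bash
python3 -c "
from h import *
to(.44,-.0025,.103,185)
d=snap('side','side5');P=cloud(d)
Q=P[160:205,215:320].reshape(-1,3);Q=Q[Q[:,2]>.145]
for x in np.arange(.4,.64,.03):
  s=Q[abs(Q[:,0]-x)<.01]
  if len(s)>4: t=s[s[:,2]>np.percentile(s[:,2],80)];print(x.round(2),len(s),t.mean(0).round(4))
"
```

```text
clock 5.45 pos [ 0.4384 -0.0024  0.1896] yaw -175.5 tilt [ 0.012 -0.007 -1.   ] F [-1.3 -0.2 -0.3] w 1.0 j [ 0.58  0.29 -0.84  1.99  0.27  0.98  1.26]
delta cm [-0.27  0.04  8.66] turn -0.5
0.4 54 [ 0.4056 -0.0034  0.1535]
0.43 166 [0.4308 0.0601 0.2176]
0.46 98 [ 0.4619 -0.0025  0.1528]
0.49 93 [0.4908 0.0015 0.1529]
0.52 99 [0.519  0.0049 0.153 ]
0.55 103 [0.5499 0.0072 0.1527]
0.58 89 [0.5817 0.0101 0.1532]
0.61 93 [0.6094 0.0137 0.1528]
```

Request:
arm_command(deltas=[{"xyz": [-0.1, 0, 2], "turn": 0, "jaw": 0}, {"xyz": [-0.2, 0, 4], "turn": 0, "jaw": 0}, {"xyz": [-0.2, 0, 6], "turn": 0, "jaw": 0}, {"xyz": [-0.2, 0, 8.5], "turn": 0, "jaw": 0}, {"xyz": [-0.2, 0, 8.5], "turn": 0, "jaw": 0}])

```text
clock: 5.92
position: [0.439, -0.0032, 0.1045]
ee_rot: [0.123, -3.125, 0.011]
force: [-1.0, -0.5, -0.5]
width: 0.998
```

```bash
python3 -c "
from h import *
to(.44,-.003,.103,185)
snap('side','side6')
import math
for a in range(185,0,-8): print(a,round(.55+.11*math.cos(math.radians(a)),4),round(.007+.11*math.sin(math.radians(a)),4))
"
```

```text
clock 5.92 pos [ 0.439  -0.0032  0.1045] yaw -175.5 tilt [ 0.015 -0.007 -1.   ] F [-1.  -0.5 -0.5] w 1.0 j [ 0.49  0.41 -0.77  2.1   0.41  0.8   1.12]
delta cm [-0.1   0.01  0.15] turn -0.5
185 0.4404 -0.0026
177 0.4402 0.0128
169 0.442 0.028
161 0.446 0.0428
153 0.452 0.0569
145 0.4599 0.0701
137 0.4696 0.082
129 0.4808 0.0925
121 0.4933 0.1013
113 0.507 0.1083
105 0.5215 0.1133
97 0.5366 0.1162
89 0.5519 0.117
81 0.5672 0.1156
73 0.5822 0.1122
65 0.5965 0.1067
57 0.6099 0.0993
49 0.6222 0.09
41 0.633 0.0792
33 0.6423 0.0669
25 0.6497 0.0535
17 0.6552 0.0392
9 0.6586 0.0242
1 0.66 0.0089
```

View pics/side6.png

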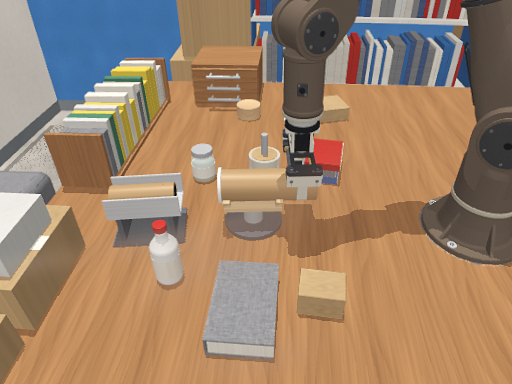

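The side view shows the fingers either side of the tube at about (303,178), with no contact force. I'll start the swing in 25° arcs about the swivel axis.

Request:
arm_command(deltas=[{"xyz": [0, 0, 0], "turn": 0, "jaw": 15}, {"xyz": [-0.04, 0.96, 0], "turn": 5, "jaw": 15}, {"xyz": [-0.17, 1.91, 0], "turn": 10, "jaw": 15}, {"xyz": [-0.37, 2.85, 0], "turn": 15, "jaw": 15}, {"xyz": [-0.66, 3.76, 0], "turn": 20, "jaw": 15}])

```text
clock: 6.38
position: [0.444, 0.0353, 0.1078]
ee_rot: [-0.43, -3.102, 0.016]
force: [-1.2, -1.0, 0.2]
width: 0.944
```

```bash
python3 -c "
from h import *
to(.446,.0428,.104,161)
snap('side','side7')
"
```

```text
clock 6.38 pos [0.444  0.0353 0.1078] yaw 164.2 tilt [ 0.008 -0.011 -1.   ] F [-1.2 -1.   0.2] w 0.94 j [ 0.34  0.39 -0.69  2.09  0.36  0.79  0.73]
delta cm [0.01 0.78 0.37] turn 3.2
```

View pics/side7.png

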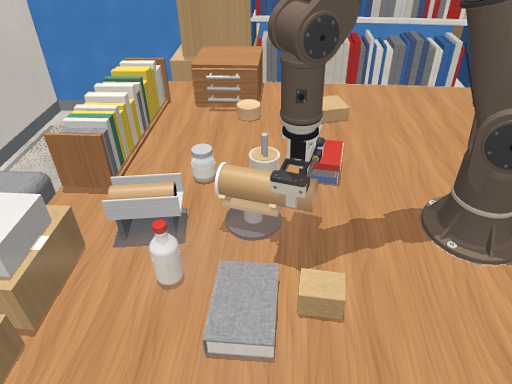

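The tube is turning with the cradle and the force is about 1.5 N. I'll continue.

Request:
arm_command(deltas=[{"xyz": [-0.04, 0.96, 0.3], "turn": 5, "jaw": 15}, {"xyz": [-0.17, 1.91, 0.3], "turn": 10, "jaw": 15}, {"xyz": [-0.37, 2.85, 0.3], "turn": 15, "jaw": 15}, {"xyz": [-0.66, 3.76, 0.3], "turn": 20, "jaw": 15}, {"xyz": [-1.03, 4.65, 0.3], "turn": 25, "jaw": 15}])

```text
clock: 6.85
position: [0.4686, 0.0797, 0.1065]
ee_rot: [-1.103, -2.937, 0.014]
force: [0.6, -1.9, -0.1]
width: 0.944
```

```bash
cat >> h.py <<'E'
def arc(a):
    a=np.radians(a); to(.55+.11*np.cos(a),.007+.11*np.sin(a),.104,np.degrees(a))
    p=observe()['position']; print('r',np.hypot(p[0]-.55,p[1]-.007).round(4),'ang',np.degrees(np.arctan2(p[1]-.007,p[0]-.55)).round(1))
E
python3 -c "
from h import *
arc(113)
"
```

```text
clock 6.85 pos [0.4686 0.0797 0.1065] yaw 138.8 tilt [ 0.001 -0.01  -1.   ] F [ 0.6 -1.9 -0.1] w 0.94 j [ 0.16  0.41 -0.57  2.03  0.31  0.79  0.26]
delta cm [-1.01  4.68  0.2 ] turn 25.8
r 0.1091 ang 138.2
```

Request:
arm_command(deltas=[{"xyz": [-0.04, 0.96, 0.2], "turn": 5, "jaw": 15}, {"xyz": [-0.17, 1.91, 0.2], "turn": 10, "jaw": 15}, {"xyz": [-0.37, 2.85, 0.2], "turn": 15, "jaw": 15}, {"xyz": [-0.66, 3.76, 0.2], "turn": 20, "jaw": 15}, {"xyz": [-1.01, 4.66, 0.2], "turn": 25, "jaw": 15}])

```text
clock: 7.27
position: [0.5079, 0.1082, 0.1059]
ee_rot: [-1.718, -2.629, 0.013]
force: [-0.7, -1.8, 0.8]
width: 0.94
```

```bash
python3 -c "
from h import *
arc(88)
snap('side','side8')
"
```

```text
clock 7.27 pos [0.5079 0.1082 0.1059] yaw 113.7 tilt [-0.003 -0.008 -1.   ] F [-0.7 -1.8  0.8] w 0.94 j [ 0.02  0.45 -0.44  1.94  0.26  0.82 -0.16]
delta cm [-1.04  4.56  0.16] turn 25.7
r 0.1096 ang 112.6
```

View pics/side8.png

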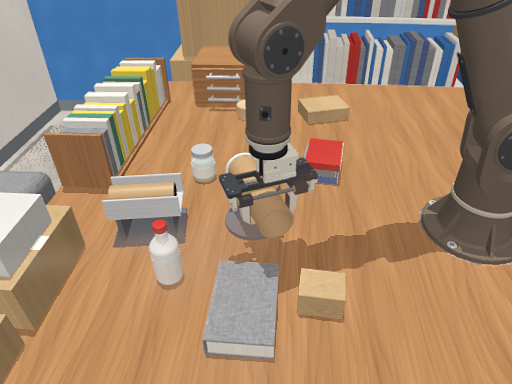

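The tube mouth is now at (272,220), swinging toward the book side and well above the book. I'll continue.

Request:
arm_command(deltas=[{"xyz": [-0.04, 0.96, 0.1], "turn": 5, "jaw": 15}, {"xyz": [-0.17, 1.91, 0.1], "turn": 10, "jaw": 15}, {"xyz": [-0.37, 2.85, 0.1], "turn": 15, "jaw": 15}, {"xyz": [-0.66, 3.76, 0.1], "turn": 20, "jaw": 15}, {"xyz": [-1.02, 4.6, 0.1], "turn": 25, "jaw": 15}])

```text
clock: 7.73
position: [0.5567, 0.1183, 0.1064]
ee_rot: [2.253, 2.188, -0.007]
force: [-1.8, -0.7, 0.3]
width: 0.94
```

```bash
python3 -c "
from h import *
arc(64)
"
```

```text
clock 7.73 pos [0.5567 0.1183 0.1064] yaw 88.3 tilt [-0.004 -0.003 -1.   ] F [-1.8 -0.7  0.3] w 0.94 j [-0.08  0.5  -0.32  1.83  0.2   0.85 -0.52]
delta cm [-1.12  4.19  0.24] turn 24.3
r 0.1115 ang 86.6
```

Request:
arm_command(deltas=[{"xyz": [-0.1, 0.9, 0.2], "turn": 5, "jaw": 15}, {"xyz": [-0.3, 1.8, 0.2], "turn": 10, "jaw": 15}, {"xyz": [-0.55, 2.7, 0.2], "turn": 15, "jaw": 15}, {"xyz": [-0.8, 3.5, 0.2], "turn": 20, "jaw": 15}, {"xyz": [-1.12, 4.2, 0.2], "turn": 24.3, "jaw": 15}])

```text
clock: 8.15
position: [0.5989, 0.1062, 0.1059]
ee_rot: [2.664, 1.664, -0.004]
force: [-2.0, 1.0, -0.6]
width: 0.945
```

```bash
python3 -c "
from h import *
arc(39)
"
```

```text
clock 8.15 pos [0.5989 0.1062 0.1059] yaw 64.0 tilt [-0.003 -0.001 -1.   ] F [-2.   1.  -0.6] w 0.94 j [-0.13  0.54 -0.2   1.73  0.13  0.88 -0.84]
delta cm [-1.09  4.6   0.19] turn 25.0
r 0.1106 ang 63.7
```

Request:
arm_command(deltas=[{"xyz": [-0.05, 0.96, 0.2], "turn": 5, "jaw": 15}, {"xyz": [-0.2, 1.91, 0.2], "turn": 10, "jaw": 15}, {"xyz": [-0.4, 2.85, 0.2], "turn": 15, "jaw": 15}, {"xyz": [-0.7, 3.76, 0.2], "turn": 20, "jaw": 15}, {"xyz": [-1.08, 4.6, 0.2], "turn": 25, "jaw": 15}])

```text
clock: 8.57
position: [0.6363, 0.077, 0.1056]
ee_rot: [-2.96, -1.049, 0.0]
force: [-0.7, 3.0, 0.1]
width: 0.938
```

```bash
python3 -c "
from h import *
arc(15)
snap('side','side9'); snap('top','top9')
"
```

```text
clock 8.57 pos [0.6363 0.077  0.1056] yaw 39.0 tilt [ 0.    -0.001 -1.   ] F [-0.7  3.   0.1] w 0.94 j [-0.15  0.58 -0.08  1.66  0.05  0.91 -1.14]
delta cm [-1.06  4.49  0.16] turn 24.0
r 0.1111 ang 39.1
```

View pics/side9.png

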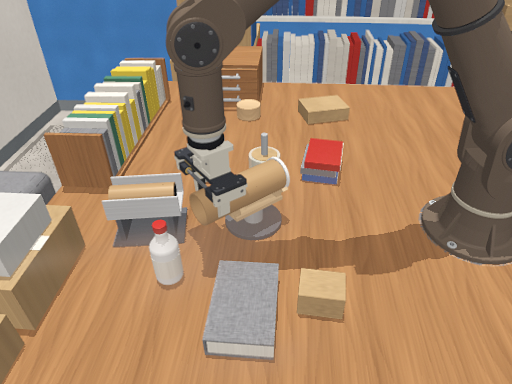

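View pics/top9.png

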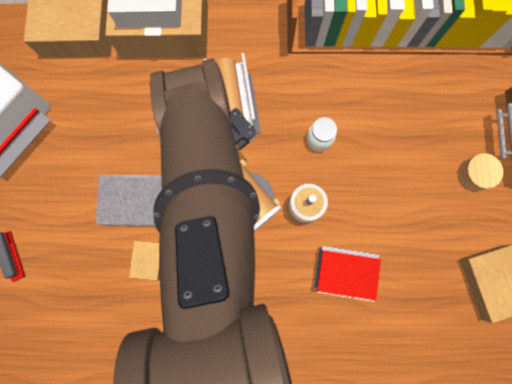

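```bash
cat >> h.py <<'E'
def tube(f,a,ref=(.55,.007)):
    P=cloud(L(f)).reshape(-1,3);P=P[np.isfinite(P).all(1)]
    u=np.array([np.cos(np.radians(a)),np.sin(np.radians(a))]);v=np.array([-u[1],u[0]])
    q=P[:,:2]-ref; s=q@u;t=q@v
    m=(abs(s)<.2)&(abs(t)<.06)&(P[:,2]>.135)&(P[:,2]<.165);s,t,z=s[m],t[m],P[m][:,2]
    print('s range',np.percentile(s,[.5,99.5]).round(4))
    for c in np.arange(-.09,.16,.02):
        k=abs(s-c)<.01
        if k.sum()>8: 
            zz=z[k]; top=zz>np.percentile(zz,98)-.002
            print(c.round(3),k.sum(),'ridge t',t[k][top].mean().round(4),'z',np.percentile(zz,98).round(4))
E
python3 -c "
from h import *
tube('side9',40)"
```

```text
s range [-0.0814  0.149 ]
-0.09 10 ridge t 0.0041 z 0.1553
-0.07 164 ridge t -0.0024 z 0.1575
-0.05 130 ridge t -0.0011 z 0.1535
-0.03 138 ridge t 0.0006 z 0.1539
-0.01 137 ridge t -0.0005 z 0.1535
0.01 146 ridge t 0.0006 z 0.1538
0.03 75 ridge t 0.0007 z 0.1532
0.11 76 ridge t -0.0475 z 0.1638
0.13 127 ridge t 0.0039 z 0.1531
0.15 87 ridge t 0.0036 z 0.1523
```

Request:
arm_command(deltas=[{"xyz": [-0.05, 0.96, 0.1], "turn": 5, "jaw": 15}, {"xyz": [-0.2, 1.9, 0.1], "turn": 10, "jaw": 15}, {"xyz": [-0.4, 2.8, 0.1], "turn": 14, "jaw": 15}, {"xyz": [-0.7, 3.6, 0.1], "turn": 19, "jaw": 15}, {"xyz": [-1, 4.2, 0.1], "turn": 22.5, "jaw": 15}])

```text
clock: 9.08
position: [0.656, 0.037, 0.1056]
ee_rot: [-3.108, -0.453, -0.003]
force: [0.9, 2.3, -1.1]
width: 0.94
```

```bash
python3 -c "
from h import *
arc(9.2)
snap('side','side10'); snap('top','top10')
tube('side10',17);tube('top10',17)
"
```

```text
clock 9.08 pos [0.656  0.037  0.1056] yaw 16.6 tilt [ 0.002 -0.    -1.   ] F [ 0.9  2.3 -1.1] w 0.94 j [-0.15  0.6   0.03  1.62 -0.02  0.92 -1.4 ]
delta cm [-0.1   1.26  0.16] turn 7.4
r 0.1101 ang 15.8
s range [-0.0807  0.1478]
-0.09 13 ridge t 0.0041 z 0.1568
-0.07 165 ridge t -0.0029 z 0.1571
-0.05 143 ridge t -0.0001 z 0.1537
-0.03 141 ridge t -0.0017 z 0.1536
-0.01 149 ridge t 0.0007 z 0.1534
0.01 147 ridge t 0.0006 z 0.1533
0.03 151 ridge t 0.0009 z 0.1533
0.05 147 ridge t 0.002 z 0.1531
0.07 35 ridge t 0.0031 z 0.1532
0.11 50 ridge t 0.0588 z 0.1525
0.15 20 ridge t 0.0016 z 0.1529
s range [-0.0785 -0.0719]
-0.07 9 ridge t -0.0292 z 0.1473
```

View pics/side10.png

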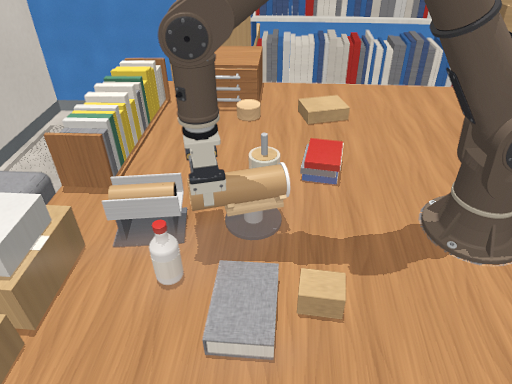

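The tube is axially in place, at about 18°, lagging the fingers by about 2.5° from the slack. I'll make the final arc with a little overshoot for the slack.

Request:
arm_command(deltas=[{"xyz": [0, 0.6, 0], "turn": 3, "jaw": 15}, {"xyz": [-0.05, 1.1, 0.1], "turn": 6, "jaw": 15}, {"xyz": [-0.1, 1.6, 0.1], "turn": 7.5, "jaw": 15}, {"xyz": [-0.1, 1.6, 0.1], "turn": 7.5, "jaw": 15}, {"xyz": [-0.1, 1.6, 0.1], "turn": 7.5, "jaw": 15}])

```text
clock: 9.6
position: [0.6592, 0.0199, 0.1047]
ee_rot: [3.13, 0.255, 0.002]
force: [-0.0, 0.2, -0.2]
width: 0.942
```

```bash
python3 -c "
from h import *
arc(9.2)
snap('side','side11');snap('wrist','wrist11')
tube('side11',9.2)
"
```

```text
clock 9.6 pos [0.6592 0.0199 0.1047] yaw 9.3 tilt [ 0.001  0.001 -1.   ] F [-0.   0.2 -0.2] w 0.94 j [-0.15  0.6   0.06  1.62 -0.04  0.92 -1.48]
delta cm [ 0.01 -0.47  0.07] turn 0.1
r 0.11 ang 6.7
s range [-0.0799  0.1172]
-0.07 165 ridge t 0.0008 z 0.1568
-0.05 150 ridge t -0.001 z 0.1533
-0.03 141 ridge t -0.001 z 0.1535
-0.01 150 ridge t -0.0001 z 0.1536
0.01 146 ridge t -0.0011 z 0.1537
0.03 149 ridge t 0.0009 z 0.1533
0.05 149 ridge t 0.0006 z 0.1531
0.07 105 ridge t 0.0006 z 0.1532
0.11 51 ridge t 0.0571 z 0.1517
```

View pics/wrist11.png

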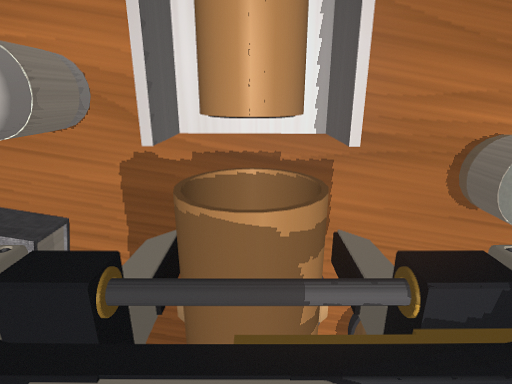

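The wrist view shows the tube mouth at (252,190), centred on the channel mouth at (250,145), with the sides parallel. I'll open, centre the fingers and rise straight up.

Request:
arm_command(deltas=[{"xyz": [0, -0.2, 0], "turn": 0, "jaw": 0}, {"xyz": [0, -0.4, 0], "turn": 0, "jaw": 0}, {"xyz": [0, -0.4, -1], "turn": 0, "jaw": 0}, {"xyz": [0, -0.4, -3], "turn": 0, "jaw": 0}, {"xyz": [0, -0.4, -6], "turn": 0, "jaw": 0}])

```text
clock: 10.12
position: [0.6567, 0.0243, 0.1633]
ee_rot: [3.13, 0.256, -0.006]
force: [0.6, 0.6, 0.8]
width: 1.001
```

Request:
arm_command(deltas=[{"xyz": [0, 0, -4], "turn": 0, "jaw": 0}, {"xyz": [0, 0, -8], "turn": 0, "jaw": 0}, {"xyz": [0, 0, -12], "turn": 0, "jaw": 0}, {"xyz": [0, 0, -14], "turn": 0, "jaw": 0}, {"xyz": [0, 0, -14], "turn": 0, "jaw": 0}])

```text
clock: 10.53
position: [0.6594, 0.0248, 0.3106]
ee_rot: [3.131, 0.257, 0.01]
force: [-0.9, -0.3, 0.4]
width: 0.998
```

```bash
python3 -c "
from h import *
arc(9.2)
snap('side','side12');snap('wrist','wrist12')
tube('side12',9.2)
"
```

```text
clock 10.53 pos [0.6594 0.0248 0.3106] yaw 9.4 tilt [ 0.006  0.001 -1.   ] F [-0.9 -0.3  0.4] w 1.0 j [-0.17  0.44  0.08  1.36 -0.04  1.34 -1.5 ]
delta cm [-2.200e-01 -2.000e-02  2.066e+01] turn 0.2
r 0.1109 ang 9.2
s range [-0.0798  0.1486]
-0.07 161 ridge t 0.0018 z 0.1571
-0.05 151 ridge t 0.0002 z 0.1532
-0.03 144 ridge t -0.0004 z 0.1539
-0.01 151 ridge t 0.0004 z 0.1531
0.01 148 ridge t -0.0 z 0.1533
0.03 153 ridge t 0.0007 z 0.1534
0.05 149 ridge t 0.0013 z 0.1536
0.07 151 ridge t 0.0005 z 0.1533
0.09 147 ridge t 0.0016 z 0.1538
0.11 155 ridge t 0.0007 z 0.1532
0.13 151 ridge t 0.0007 z 0.1528
0.15 72 ridge t 0.0004 z 0.1532
```

View pics/side12.png

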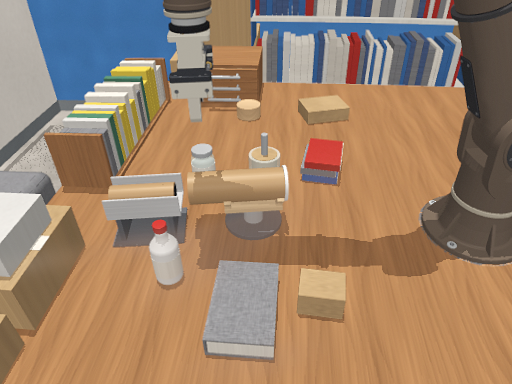

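View pics/wrist12.png

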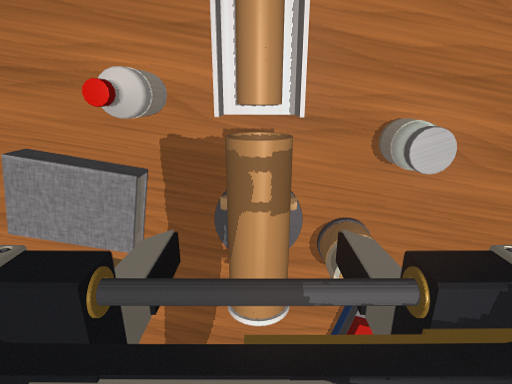

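In the side view the tube runs from cap (287,182) to mouth (192,187) and is level. The wrist view shows it in line with the trough at (260,115). The mouth is within about 2 mm of target, the book is flat, the other objects haven't moved, and the gripper is clear.

```bash
python3 -c "
from h import *
o=observe();print(o['dq'].round(3));print(sign_off())"
```

```text
[ 0.     0.031 -0.003  0.047 -0.    -0.012 -0.001]
the job is handed in; nothing more can be done
None
```

The tube now points at the trough, and I handed the job in at about 10.7 s on the robot's clock. `sign_off` reports no verdict, so the results below are my own measurements.

- **What I did:** I pushed the book over outward with closed fingers. Then I straddled the tube near its open end with nearly open jaws. I swung it about 176° about the swivel axis through the book's side, opened the jaws and rose clear.
- **Tube:** It is level, with its top at about 153 mm. Its centre line is within about 2 mm of the trough's axis along its length. The open end is about 149 mm from the swivel axis and the cap end about 80 mm.
- **Book:** It lies flat, with its centre about 278 mm from the swivel axis. I measured this before the swing; the final pictures show it still in the same place.
- **Other objects:** The glue, jar, carton, book pile and tape post look unmoved in the last pictures; I judged this by eye and did not re-measure them.
- **Forces and checks:** The wrist force readings I saw stayed at about 3 N or less, and no check failed or disagreed. One limit is that the arm hid the tube in the top camera during the end of the swing. The final tube figures therefore come from the side camera, with the wrist view agreeing by eye.

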